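# Fit the matching spacer ring on a rolling pin

## Task

A rolling pin stands upright in its foot with one wooden spacer ring already on its lower end. Slide the matching loose wooden ring (the larger of the two, not the still wider roll of tape) over the steel spigot at the pin's top, so that it lies flat on the wooden shoulder round the spigot, and let go of it; leave the smaller wooden ring where it is.

Things in the scene. Friction and masses are not known exactly. Their poses are not given: they have to be found in the camera images.
- pin_shoulder (a point): Point on the axis of the fixed upright rolling pin, level with the shoulder on which the ring is to lie, 148 mm above the worktop; z up. Dark foot 96 mm across, 20 mm high; on it a fixed ring 66 mm across, 18 mm high; barrel 46 mm across up to the shoulder; then a steel spigot 24 mm across, 28 mm high, its top 10 mm tapering to 12 mm. Wall cabinets hang 0.43 m above the worktop beyond x = 0.6 m.
- big_ring_centre (a point): Centre (half-way up) of the larger loose light wooden ring, which lies flat on the worktop, z along its axis: 66 mm outside diameter, round bore of 34 mm right through, 18 mm high (centre 9 mm above what it lies on), 50 g more or less; the same size as the ring on the pin's lower end. It can be gripped across its outside.
- small_ring_centre (a point): Centre (half-way up) of the smaller loose light wooden ring, lying flat on the worktop: 50 mm outside diameter, bore 34 mm, 18 mm high. It is to be left where it is.
Things that resemble listed ones, but are neither listed nor needed, are in the scene too. Leave any red look-alike of the part that bears pin_shoulder alone. Leave any turquoise look-alike of the part that bears big_ring_centre alone.

How it is judged:
At the end, for the whole second after the job is handed in: The larger ring is round the spigot (axes within 10 mm) and lies on the shoulder (its centre 5 to 13 mm above it) within 10 degrees of flat, and the smaller ring lies within 30 mm of where it was (horizontal distance between big_ring_centre and pin_shoulder below 0.01 m and z of big_ring_centre in the frame of pin_shoulder between 0.005 and 0.013 m and angle between big_ring_centre's own z axis and vertical below 0.1745 rad and distance of small_ring_centre from where it was at the start of the episode below 0.03 m); the robot touches nothing.
It fails at once if the smaller ring is moved more than 30 mm (distance of small_ring_centre from where it was at the start of the episode above 0.03 m).
It also fails if it takes over 37 s, if anything falls off the work surface, if the arm or the gripper's body presses on something with over 40 N, if the wrist force passes 120 N, or if a joint passes its speed limit or range.

## Robot

A 6-joint arm with a two-finger parallel gripper is mounted at the origin on a cart in front of the work surface, level with it; the furniture and walls round the work are solid. World frame = base frame: x ahead of the robot, y to its left, z up, the work surface at z = 0. Lengths are in m, angles in rad, forces in N, time in s.
With the tool pointing down it reaches from about 0.275 to 0.975 m from the base axis. Payload 8.4 kg.
Tool frame: the origin (TCP) lies on the centre line of the jaws, within the pads' length; the fingertips stand 8 mm ahead of it and the grasp point (between the pads) lies 11 mm behind it; z points along the fingers, y is the line along which they close (so a half turn about z gives the same grasp; the last joint's range is limited). The gripper opens to 92 mm and grips with 3 to 60 N. Pads are 20 mm wide; open, the fingers measure 128 mm over their backs; the gripper's body (75 mm by 189 mm) begins 69 mm behind the grasp point.
Start: joints at [-1.249, 0.353, 1.633, -0, 1.155, -0.002], TCP at [0.199, -0.593, 0.223] pointing down, gripper open.
Joint ranges: [-2.63, 2.63], [-0.92, 2.1], [0.06, 2.66], [-1.3, 4.44], [0, 2.69], [-3.02, 3.02]. Speed limits (rad/s): [2.22, 2.22, 2.79, 3.14, 3.14, 3.14].

## Interface

Orientations are given as a 3x3 rotation matrix whose columns are the frame's x, y, z axes.
In Python, from plant import r gives the robot as it stands.
- The arm moves only by the tool step_arm, never from a script. Its argument "steps" is one flat list of numbers, 7 for each row, row after row: the shift along the tool's x, y, z in mm, then the turn, a rotation vector about the tool's x, y, z in rad, then the closure, from 0 (fully open) to 1 (shut). A call has 1 to 20 rows; each row shifts and turns the commanded pose from where the row before left it, along the tool's axes as they then stand; what a row does not reach is not made up. A row lasts 1/8 s, in which the tool goes at most 62.5 mm and 10.7 degrees, less where a joint would pass 70% of its speed; a pose out of reach is approached as far as the arm can. A call with a gripper value outside its range is refused whole. The fingers move at their own pace and stop on an object; "grip_force" is the grip in N (left out, the last holds). Time passes only in rows, so rows that do not move let the fingers close. It gives the time, the measured TCP pose, the force, the opening and the grip force at its end, in the units of the state.
- r.get_obs(): the state, without advancing time (a new reading comes with each control period).
- r.camera(name): name is "scene" or "top" or "wrist"; returns the picture (480x640x3 uint8, red, green, blue); there is no depth.
- r.camera_model(name): a dict with "fovy" (degrees; the focal length in pixels is half the picture's height over the tangent of half this angle, whatever the lens; pixels are square), "cx", "cy" (the principal point, pixels), "rvec" (rotation vector, rad) and "tvec" (3), from world to camera coordinates, as OpenCV has them. Camera axes: x right, y down, z forward; pixel columns grow to the right and rows downward; lengths in m; the calibration is good to about 2 mm. The wrist camera is an equidistant fisheye: a pixel r from the principal point sees the ray r / f radians off the axis. A picture is of the moment at which its call begins: read the wrist's pose just before it. camera_model takes no time and is no camera call; for the wrist camera it gives the pose at the moment of the call.
- r.close_job(): hands the job in; it is judged then, once.
The state is a dict: "t": time; "joint_positions": joint angles; "dq": joint speeds; "effort": joint torques, N m; "tool_pos": TCP position; "ee_rot": TCP orientation; "wrist_force": force on the tool from outside, world axes, zero at the start; "torque": the same for the moment, N m; "opening": finger opening in m; "gripper_force": force on a finger pad.
Only numpy, scipy, OpenCV 4.12 (cv2) and the standard library are available. Lean on these libraries where they do the work, as an engineer would, in place of code of your own. Each camera call takes 0.05 s, during which the arm holds its last target. There are 200 camera calls.

## Working session

There is one attempt and no reset: what is moved stays moved. The work goes in short steps, Python scripts to look and compute and a tool call to move; the robot and the scene stay as the last step left them, time stands still between calls to the robot, and variables do not carry over. Pictures are saved under pics/ and viewed, at most 10 in all, crops included, and the job is handed in when it is done.

Besides the shell and the picture viewer there is one more tool, called as name(argument=value, ...) on one line, values as JSON. step_arm: Moves the arm, as the interface text tells. Its arguments: {"type":"object","properties":{"steps":{"type":"array","items":{"type":"number"}},"grip_force":{"type":"number"}},"required":["steps"]}

```bash
mkdir -p pics
cat > h.py <<'E'
import numpy as np, cv2
from plant import r
def save(n,im,crop=None,s=1):
    if crop: im=im[crop[1]:crop[3],crop[0]:crop[2]]
    cv2.imwrite(f'pics/{n}.png',cv2.resize(im[:,:,::-1],None,fx=s,fy=s,interpolation=cv2.INTER_CUBIC))
def ray(name,u,v,m=None):
    m=m or r.camera_model(name); f=240/np.tan(np.radians(m['fovy'])/2)
    a=np.array([u-m['cx'],v-m['cy']])/f
    if name=='wrist':
        t=np.hypot(*a); d=np.r_[a/t*np.sin(t) if t>0 else a,np.cos(t)]
    else: d=np.r_[a,1]
    R=cv2.Rodrigues(np.array(m['rvec'],float))[0]; t=np.array(m['tvec'],float).ravel()
    d=R.T@d; return -R.T@t, d/np.linalg.norm(d)
def onz(name,u,v,z,m=None):
    c,d=ray(name,u,v,m); return c+d*(z-c[2])/d[2]
def tri(*rays):
    A=sum(np.eye(3)-np.outer(d,d) for c,d in rays); b=sum((np.eye(3)-np.outer(d,d))@c for c,d in rays)
    return np.linalg.solve(A,b)
E
python3 - <<'E'
from h import *
for n in ('scene','top'):
    im=r.camera(n); np.save(n,im); save(n,im); m=r.camera_model(n); c,d=ray(n,320,240,m); print(n,m['fovy'],c,d)
print(r.get_obs()['t'])
E
```

```text
scene 56.73184203265226 [-0.25545943  0.70242652  0.58638239] [ 0.64672384 -0.59495439 -0.47726047]
top 50.27641594782362 [0.24442222 0.11986148 1.05500477] [ 0.178632    0.01159146 -0.98384767]
0.1
```

View pics/scene.png

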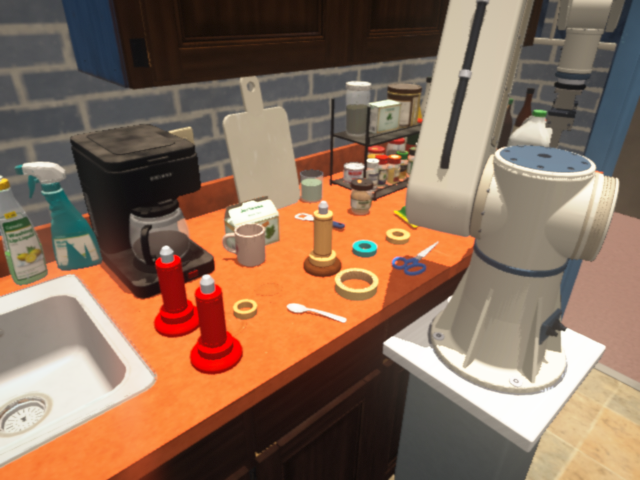

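View pics/top.png

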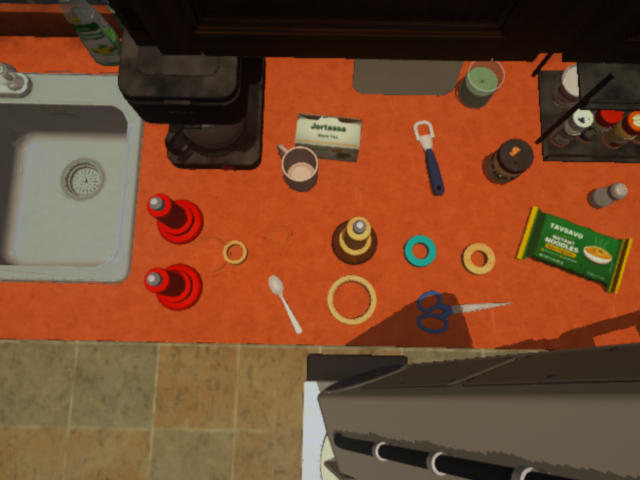

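The top image shows these ring candidates:
- A light ring at (479,259), about 33 px across, which should be the larger ring.
- A light ring at (235,252), about 24 px across, the smaller ring.
- A tape roll at (352,300).
- A turquoise ring at (420,251).

The wooden pin is at (355,240), and the red look-alikes are at (175,220) and (178,287). I choose (479,259). In the scene image it is at (397,236), and the pin top is at (323,207).

Run:
```python
from h import *
ims={n:np.load(n+'.npy') for n in('scene','top')}
C={}
for n,boxes in {'top':{'big':(455,235,505,285),'small':(215,235,255,270),'tape':(322,270,382,330)},'scene':{'big':(380,224,415,248),'small':(228,295,262,323)}}.items():
    hsv=cv2.cvtColor(ims[n],cv2.COLOR_RGB2HSV)
    for k,b in boxes.items():
        h=hsv[b[1]:b[3],b[0]:b[2]]
        m=((h[...,0]>13)&(h[...,0]<32)&(h[...,2]>110)).astype(np.uint8)
        cs,_=cv2.findContours(m,cv2.RETR_CCOMP,cv2.CHAIN_APPROX_NONE)
        for c in sorted(cs,key=len)[::-1][:2]:
            e=cv2.fitEllipse(c); u,v=e[0][0]+b[0],e[0][1]+b[1]
            print(n,k,np.round([u,v],1),np.round(e[1],1),np.round(onz(n,u,v,.018),4))
            C.setdefault((n,k),(u,v))
for k in('big','small'): print(k,tri(ray('top',*C['top',k]),ray('scene',*C['scene',k])))
m=r.camera_model('top'); 
a=cv2.resize(ims['top'][205:275,325:505][:,:,::-1],None,fx=4.4,fy=4.4,interpolation=cv2.INTER_CUBIC)
b=cv2.resize(ims['scene'][190:280,295:415][:,:,::-1],None,fx=3.2,fy=3.2,interpolation=cv2.INTER_CUBIC)
o=np.zeros((600,795,3),np.uint8);o[:a.shape[0],:a.shape[1]]=a[:, :795];o[309:309+b.shape[0],:b.shape[1]]=b
cv2.imwrite('pics/crop1.png',o)
```

```text
top big [478.4 258.4] [30.3 32.1] [ 0.4006 -0.1929  0.018 ]
top big [478.7 258.2] [16.6 17.9] [ 0.4009 -0.1934  0.018 ]
top small [234.6 252. ] [22.8 23.2] [0.4045 0.3068 0.018 ]
top small [234.6 251.9] [16.5 17.2] [0.4045 0.3068 0.018 ]
top tape [351.4 299.5] [48.3 48.8] [0.312  0.0663 0.018 ]
top tape [351.2 299.6] [38.4 39. ] [0.3118 0.0667 0.018 ]
scene big [397.6 235.1] [15.7 24.6] [ 0.3957 -0.1867  0.018 ]
scene big [412.4 225.2] [3.1 4.8] [ 0.4064 -0.2668  0.018 ]
scene small [244.6 307.7] [20.1 24.6] [0.3987 0.3114 0.018 ]
scene small [244.9 308. ] [ 4.2 12.7] [0.3977 0.3114 0.018 ]
big [ 0.40135341 -0.19441896  0.01309885]
small [0.40522867 0.30764801 0.01246329]
```

View pics/crop1.png

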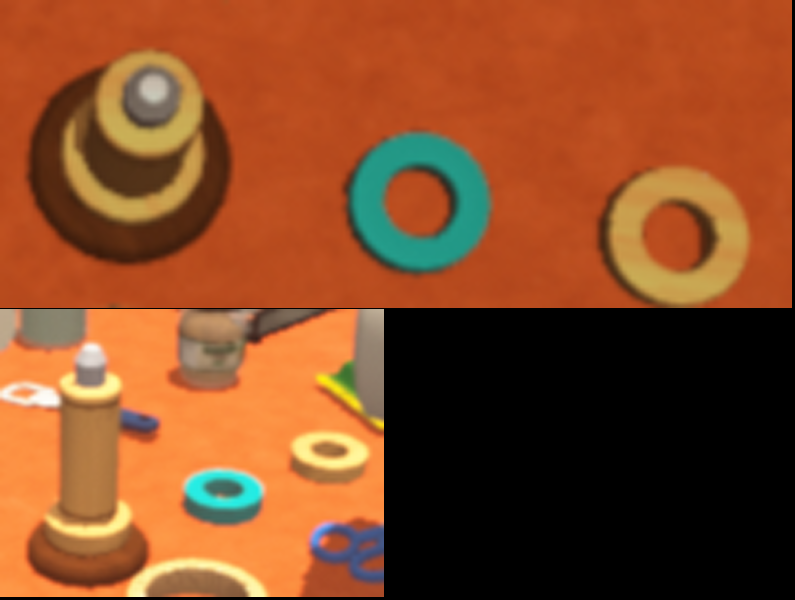

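The crop confirms that the light ring at top (479,258) has the same width as the turquoise one and the ring on the pin. The pin's shoulder disc is at top (359.1,228.6) and scene (323.1,214.7), and the spigot tip is at top (359.8,225.2) and scene (323.1,202.8).

Run:
```python
from h import *
im=np.load('top.npy'); hsv=cv2.cvtColor(im,cv2.COLOR_RGB2HSV)
print('shoulder tri',tri(ray('top',359.1,228.6),ray('scene',323.1,214.7)),onz('top',359.1,228.6,.148))
print('tip tri',tri(ray('top',359.8,225.2),ray('scene',323.1,203.2)),onz('top',359.8,225.2,.176))
print('foot',onz('top',354.5,242.5,.012))
o=r.get_obs(); R=np.array(o['ee_rot']);p=np.array(o['tool_pos']);print(R.round(3),p)
m=r.camera_model('wrist');c,d=ray('wrist',m['cx']+1e-6,m['cy'],m);print('wrist cam in tool',R.T@(c-p),R.T@d,m['fovy'],o['wrist_force'])
print('move tool-frame mm',R.T@(np.array([.401,-.194,.15])-p)*1000)
```

```text
shoulder tri [0.43279618 0.06008256 0.14243369] [0.43140112 0.06021659 0.148     ]
tip tri [0.43282197 0.06077472 0.1718799 ] [0.43174711 0.06086651 0.176     ]
foot [0.42987897 0.06061463 0.012     ]
[[ 0.948  0.318 -0.   ]
 [ 0.318 -0.948  0.001]
 [ 0.    -0.001 -1.   ]] [ 0.19872674 -0.59212212  0.22195551]
wrist cam in tool [ 0.07560644 -0.00063932 -0.16151687] [-0.26635739 -0.00103001  0.96387379] 65.70646984690485 [-0.36704721 -0.4725019   0.48618658]
move tool-frame mm [ 318.42659873 -312.99446527   72.33432981]
```

step_arm(steps=[32,-31,0,0,0,0,0,32,-31,0,0,0,0,0,32,-31,0,0,0,0,0,32,-31,0,0,0,0,0,32,-31,0,0,0,0,0,32,-31,0,0,0,0,0,32,-31,0,0,0,0,0,32,-31,10,0,0,0,0,32,-31,25,0,0,0,0,30,-34,25,0,0,0,0,0,0,0,0,0,0,0,0,0,0,0,0,0,0])

```text
t: 1.6
tool_pos: [0.4008, -0.1949, 0.1628]
ee_rot: [[0.948, 0.319, -0.0], [0.319, -0.948, -0.0], [-0.0, 0.0, -1.0]]
wrist_force: [0.5, -1.0, -0.0]
opening: 0.0922
gripper_force: 0.0
```

Run:
```python
from h import *
o=r.get_obs(); m=r.camera_model('wrist'); im=r.camera('wrist'); save('w1',im); np.save('w1',im)
R=np.array(o['ee_rot']);p=np.array(o['tool_pos']);print(p,o['t'],R.round(3))
hsv=cv2.cvtColor(im,cv2.COLOR_RGB2HSV)
mk=((hsv[...,0]>13)&(hsv[...,0]<32)&(hsv[...,2]>110)).astype(np.uint8)
cs,_=cv2.findContours(mk,cv2.RETR_CCOMP,cv2.CHAIN_APPROX_NONE)
for c in cs:
    if len(c)>60:
        P=np.array([onz('wrist',u,v,.018,m)[:2] for u,v in c[:,0]]); (x,y),rad=cv2.minEnclosingCircle((P*1000).astype(np.float32))
        print(c[:,0].mean(0).round(),x,y,rad, 'move',(R.T@(np.r_[x/1000,y/1000,.011]-p)*1000).round(1))
```

```text
[ 0.40082636 -0.19489695  0.16276554] 1.6 [[ 0.948  0.319 -0.   ]
 [ 0.319 -0.948 -0.   ]
 [-0.     0.    -1.   ]]
[358. 415.] 216.37765502929688 -305.3733215332031 133.51783752441406 move [-210.    45.8  151.8]
[201. 416.] 151.85792541503906 -130.4040069580078 53.45275115966797 move [-215.3 -140.6  151.8]
[534. 372.] 317.0489807128906 -469.87481689453125 39.561946868896484 move [-167.1  233.8  151.9]
[112. 373.] 167.56044006347656 -23.609119415283203 40.048851013183594 move [-166.4 -236.8  151.7]
[293. 319.] 314.6363525390625 -196.84237670898438 59.361793518066406 move [-82.3 -25.7 151.8]
[546. 298.] 411.0959777832031 -439.78302001953125 29.74825668334961 move [-68.4 235.3 151.8]
[586. 297.] 419.74761962890625 -491.59039306640625 33.22201156616211 move [-76.7 287.2 151.9]
[ 31. 304.] 178.0229034423828 95.182373046875 95.49090576171875 move [-118.6 -346.1  151.7]
[495. 269.] 416.25225830078125 -361.8046875 32.890830993652344 move [-38.6 163.1 151.8]
[322. 226.] 402.4305114746094 -193.01812744140625 33.684303283691406 move [  2.1  -1.3 151.8]
[322. 225.] 403.6019287109375 -192.1086120
[... 283 characters left out ...]
78 39.65947341918945 move [  -2.5 -282.4  151.7]
[602. 189.] 534.290283203125 -451.02642822265625 24.42141342163086 move [ 44.8 285.3 151.8]
[449. 210.] 458.03680419921875 -295.7281799316406 58.982078552246094 move [ 22.1 113.8 151.8]
[ 50. 114.] 431.851806640625 115.32743835449219 78.75825500488281 move [ 128.4 -284.1  151.7]
[591.  45.] 671.3258056640625 -389.7430725097656 24.572181701660156 move [194.2 270.9 151.8]
[624.  28.] 719.1566772460938 -426.4546813964844 28.924915313720703 move [227.8 321.  151.8]
[446.  41.] 598.7290649414062 -251.95401000976562 35.42848587036133 move [169.4 117.2 151.8]
[495.   4.] 648.2664794921875 -273.6702880859375 15.370699882507324 move [209.4 153.6 151.8]
```

View pics/w1.png

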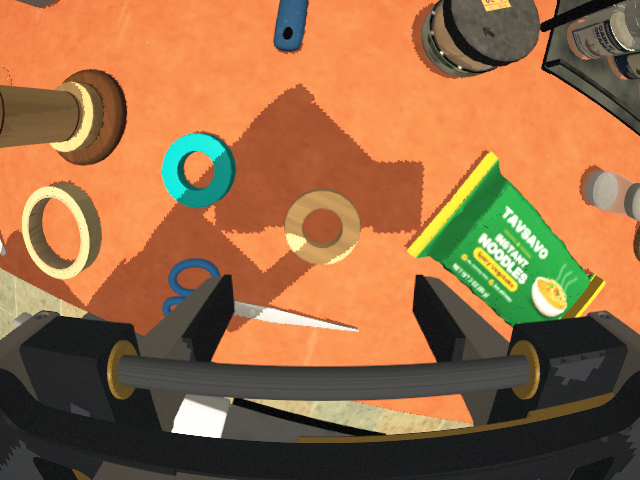

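The wrist view shows the ring at (322,226), radius 33.7 mm at z = 18 mm. The fingers are clear of the noodle pack corner at (408,250) and the turquoise ring at (198,170).

step_arm(steps=[2,-1.5,35,0,0,0,0,0.5,0,35,0,0,0,0,0,0,35,0,0,0,0,0,0,30,0,0,0,0,0,0,11,0,0,0,0,0,0,5,0,0,0,0,0,0,0,0,0,0,0,0,0,0,0,0,0,0.4,0,0,0,0,0,0,0.4,0,0,0,0,0,0,0.4,0,0,0,0,0,0,0.4,0,0,0,0,0,0,0.4,0,0,0,0,0,0,0.4], grip_force=15)

```text
t: 3.28
tool_pos: [0.403, -0.1925, 0.012]
ee_rot: [[0.948, 0.318, 0.001], [0.318, -0.948, -0.0], [0.0, 0.0, -1.0]]
wrist_force: [0.1, 0.4, 7.7]
opening: 0.066
gripper_force: 15.0
```

step_arm(steps=[0,0,-10,0,0,0,0.4,0,0,-30,0,0,0,0.4,0,0,-40,0,0,0,0.4,0,0,-40,0,0,0,0.4,0,0,-40,0,0,0,0.4,0,0,-40,0,0,0,0.4,0,0,-28,0,0,0,0.4,0,0,0,0,0,0,0.4,0,0,0,0,0,0,0.4])

```text
t: 4.4
tool_pos: [0.402, -0.1921, 0.2389]
ee_rot: [[0.948, 0.318, -0.001], [0.318, -0.948, 0.0], [-0.001, -0.001, -1.0]]
wrist_force: [-0.3, 0.1, -0.8]
opening: 0.0661
gripper_force: 15.0
```

Run:
```python
from h import *
o=r.get_obs(); R=np.array(o['ee_rot']);p=np.array(o['tool_pos']); m=r.camera_model('wrist'); im=r.camera('wrist'); np.save('w2',im); save('w2',im)
print(p,o['opening'],o['wrist_force'],o['t'])
print('to 100mm short of pin', R.T@(np.array([.431,.0605,p[2]])-p)*1000)
```

```text
[ 0.4019939  -0.19206721  0.23887576] 0.06609636895954656 [-0.26645062  0.09261398 -0.79308148] 4.4
to 100mm short of pin [ 1.07863200e+02 -2.30210930e+02  8.71860621e-02]
```

View pics/w2.png

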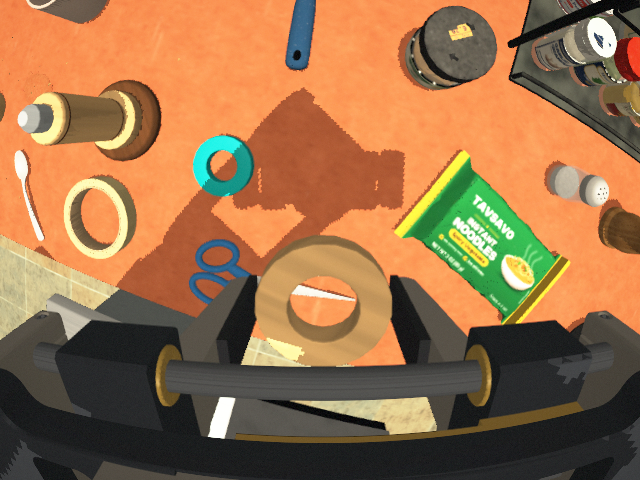

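The ring is held level, with its bore centred near (324,308) and its outer edge spanning columns 256–391. Next I move nearer the pin and measure both the ring in hand and the spigot in the same view.

step_arm(steps=[4,-30,0,0,0,0,0.4,4,-35,0,0,0,0,0.4,4,-35,0,0,0,0,0.4,4,-35,0,0,0,0,0.4,4,-35,0,0,0,0,0.4,0,-30,0,0,0,0,0.4,0,0,0,0,0,0,0.4,0,0,0,0,0,0,0.4])

```text
t: 5.45
tool_pos: [0.3578, 0.0033, 0.239]
ee_rot: [[0.948, 0.319, -0.001], [0.319, -0.948, -0.0], [-0.001, -0.0, -1.0]]
wrist_force: [-0.3, 0.0, -0.7]
opening: 0.0655
gripper_force: 15.0
```

Run:
```python
from h import *
o=r.get_obs(); R=np.array(o['ee_rot']);p=np.array(o['tool_pos']); m=r.camera_model('wrist'); im=r.camera('wrist'); np.save('w3',im); save('w3',im)
np.savez('w3s',R=R,p=p,rv=m['rvec'],tv=m['tvec'])
print(p,o['opening'],o['t'])
for w in [((256,300),(391,300),(323,236),(324,366)),((288,305),(361,305),(325,276),(325,340))]:
    P=[R.T@(onz('wrist',u,v,p[2]+.006,m)-p)*1000 for u,v in w]; print(np.round(P,1).tolist())
```

```text
[0.3578068  0.00327522 0.23899073] 0.06553346896651019 5.45
[[3.7, -31.9, -6.0], [3.6, 30.7, -6.0], [34.4, -0.8, -6.0], [-32.9, -0.4, -6.0]]
[[1.3, -17.0, -6.0], [1.3, 16.7, -6.0], [15.8, 0.1, -6.0], [-17.5, 0.1, -6.0]]
```

View pics/w3.png

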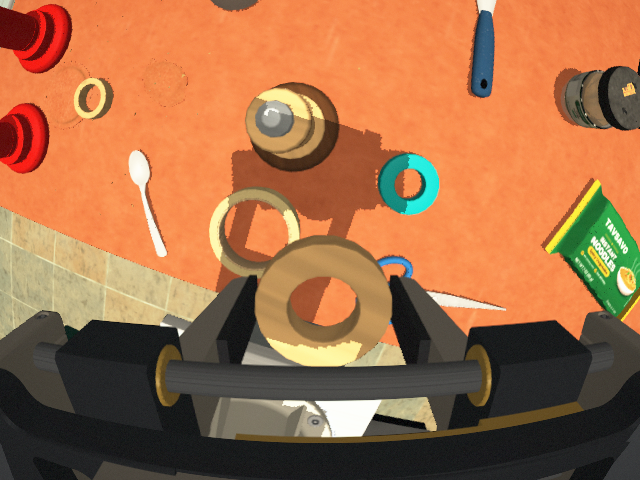

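The wrist view shows the spigot tip at about (272,116) and the shoulder disc at about (279,119). The held ring is centred on the TCP to within 1 mm.

Run:
```python
from h import *
s=np.load('w3s.npz'); m=r.camera_model('wrist'); m['rvec'],m['tvec']=s['rv'],s['tv']; R,p=s['R'],s['p']
im=np.load('w3.npy'); hsv=cv2.cvtColor(im,cv2.COLOR_RGB2HSV)
mk=((hsv[...,1]<70)&(hsv[...,2]>60)).astype(np.uint8); mk[:90]=0;mk[145:]=0;mk[:,:245]=0;mk[:,300:]=0
c=max(cv2.findContours(mk,0,1)[0],key=len); e=cv2.fitEllipse(c); print('steel',e)
br=((hsv[...,1]<70)&(hsv[...,2]>150)&(mk>0)); print('bright',np.argwhere(br).mean(0)[::-1] if br.any() else 0)
for nm,px,z in [('steel body',e[0],.160),('tip',(272,116),.176),('shoulder',(279,119),.148)]:
    q=onz('wrist',*px,z,m); print(nm,q,(R.T@(q-p)*1000).round(1))
print('tri shoulder',tri(ray('wrist',279,119,m),ray('top',359.1,228.6),ray('scene',323.1,214.7)))
print('tri tip',tri(ray('wrist',272,116,m),ray('top',359.8,225.2),ray('scene',323.1,203.2)))
save('c3',im,(225,65,345,180),5)
```

```text
steel ((274.0343017578125, 118.48517608642578), (35.151084899902344, 37.607177734375), 101.27145385742188)
bright [274.14587738 112.48625793]
steel body [0.43252477 0.06238869 0.16      ] [ 89.8 -32.2  78.9]
tip [0.43340216 0.06175341 0.176     ] [ 90.4 -31.3  62.9]
shoulder [0.43332912 0.06076896 0.148     ] [ 90.  -30.4  90.9]
tri shoulder [0.43289623 0.06062011 0.14271341]
tri tip [0.43291031 0.06138582 0.17221658]
```

View pics/c3.png

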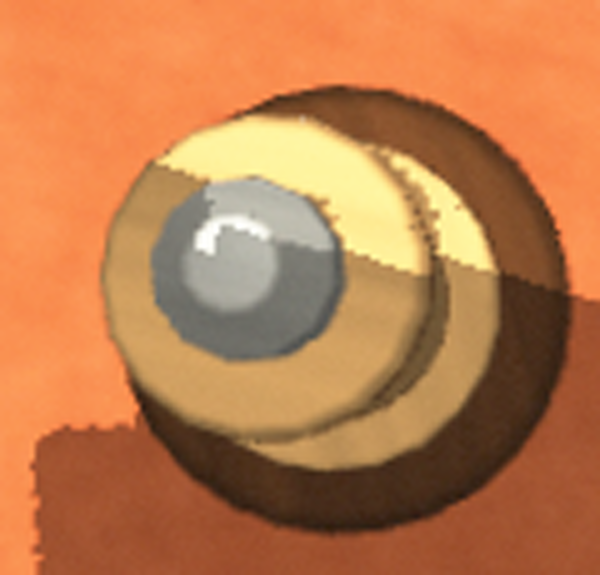

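The crop gives the tip at (271,118) and the shoulder at (278,120), so the move is about (89, -31) mm.

step_arm(steps=[30,-10,0,0,0,0,0.4,30,-10,0,0,0,0,0.4,20,-7,0,0,0,0,0.4,9,-4,0,0,0,0,0.4,0,0,0,0,0,0,0.4,0,0,20,0,0,0,0.4,0,0,20,0,0,0,0.4,0,0,10,0,0,0,0.4,0,0,10,0,0,0,0.4,0,0,8,0,0,0,0.4,0,0,0,0,0,0,0.4,0,0,0,0,0,0,0.4])

```text
t: 7.0
tool_pos: [0.4327, 0.0613, 0.1719]
ee_rot: [[0.948, 0.318, 0.0], [0.318, -0.948, 0.0], [0.0, 0.0, -1.0]]
wrist_force: [-1.0, -0.7, 0.1]
opening: 0.0658
gripper_force: 15.0
```

Run:
```python
from h import *
o=r.get_obs(); im=r.camera('wrist'); sc=r.camera('scene')
a=cv2.resize(im[200:400,200:440],(480,400)); b=cv2.resize(sc[170:290,270:366],(320,400))
save('chk',np.hstack([a,b])); print(o['tool_pos'],o['wrist_force'],o['t'])
```

```text
[0.43271093 0.06131992 0.17187309] [-1.03513684 -0.73396706  0.0879306 ] 7.0
```

View pics/chk.png

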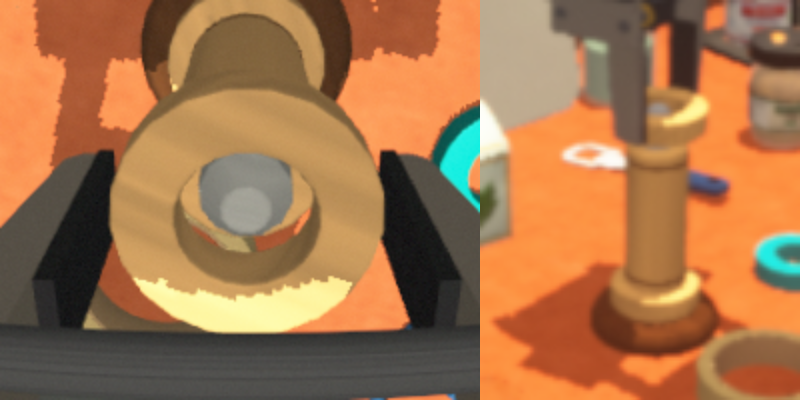

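The spigot is inside the bore and centred, with no contact force. I lower the ring onto the shoulder.

step_arm(steps=[0,0,5,0,0,0,0.4,0,0,3,0,0,0,0.4,0,0,2,0,0,0,0.4,0,0,1,0,0,0,0.4,0,0,0,0,0,0,0.4,0,0,0,0,0,0,0.4])

```text
t: 7.85
tool_pos: [0.4325, 0.0613, 0.1607]
ee_rot: [[0.948, 0.318, 0.0], [0.318, -0.948, 0.0], [0.0, 0.0, -1.0]]
wrist_force: [-0.1, 0.5, 0.4]
opening: 0.0655
gripper_force: 15.0
```

Another millimetre down, then release and retreat straight up.

step_arm(steps=[0,0,1,0,0,0,0.4,0,0,0,0,0,0,0.4,0,0,0,0,0,0,0.2,0,0,0,0,0,0,0,0,0,0,0,0,0,0,0,0,0,0,0,0,0,0,0,0,0,0,0,0,0,0,-10,0,0,0,0,0,0,-30,0,0,0,0,0,0,-40,0,0,0,0,-30,0,-20,0,0,0,0,-40,0,0,0,0,0,0,0,0,0,0,0,0,0,0,0,0,0,0,0,0])

```text
t: 9.6
tool_pos: [0.367, 0.0391, 0.2603]
ee_rot: [[0.948, 0.318, 0.002], [0.318, -0.948, 0.0], [0.002, 0.0, -1.0]]
wrist_force: [0.5, 0.2, 0.9]
opening: 0.0918
gripper_force: 0.0
```

Run:
```python
from h import *
o=r.get_obs(); im=r.camera('wrist'); sc=r.camera('scene')
a=cv2.resize(im[60:300,180:468],(480,400)); b=cv2.resize(sc[170:290,270:366],(320,400))
save('end',np.hstack([a,b])); print(o['tool_pos'],o['opening'],o['t'])
```

```text
[0.36695478 0.03914738 0.26026429] 0.09180071560174281 9.6
```

View pics/end.png

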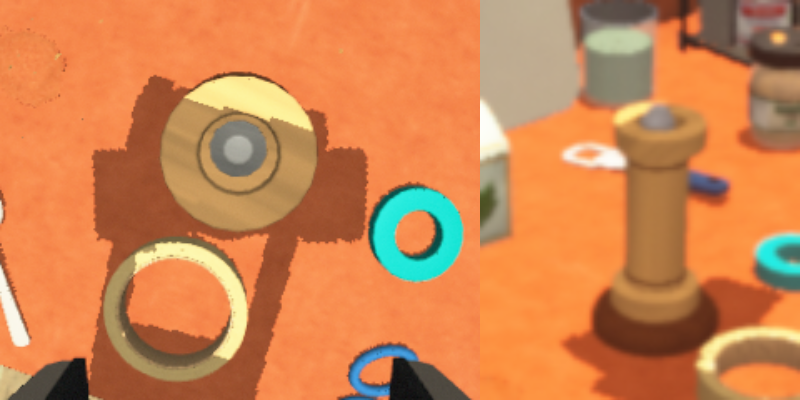

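The ring lies flat and centred on the shoulder, and the gripper is clear of it.

```bash
python3 -c "
from plant import r
print(r.close_job())"
```

```text
the job is handed in; nothing more can be done
None
```

The larger wooden ring lies flat and centred on the pin's shoulder and has been let go; the smaller ring was never touched, and the job was handed in at about 10 s (no verdict was returned).

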